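# Lay the hand tools in the tool rest, all tips one way

## Task

Put the hand tools in order on the tool rest: lay the vacuum pen and the black tweezers, now on the bench to the left and right of the rest, each in a free pair of opposite notches, and turn the steel tweezers, which lie in the rest the wrong way round. In the end all four tools (with the marker already there) lie flat at the bottom of the notches, one tool to a pair, each reaching out past both rails with its working tip on the blue rail's side. Leave the other things on the bench where they are.

Things in the scene. Friction and masses are not known exactly. Their poses are not given: they have to be found in the camera images.
- tool_rest: fixed tool rest, base 104 x 222 x 6 mm, two comb rails along y: blue at x = +38 mm, grey at x = -38 mm, each 10 mm thick, 34 mm high, 66 mm free between. 4 notches a rail at y = -78, -26, 26, 78 mm, floor 22 mm above the underside, 18 mm wide there, 26 mm at the top. Tools lie along x, in a notch of each rail. Origin: centre of underside, z up
- steel_tweezers: bright steel pointed tweezers; at the start they lie in the rest, the wrong way round, points over the grey rail; 123 mm long, 12 mm wide, 9 mm high as it lies, on bench or in the rest alike. Origin at the middle of its length and width, on its underside; z up, -y along its length towards the working tip.
- steel_tweezers_tip (a point): working-tip end of it, 61.5 mm along its -y, 4.5 mm above its underside
- steel_tweezers_tail (a point): its other end, 61.5 mm along its +y, 4.5 mm above its underside
- black_tweezers: black pointed tweezers (the fine, parted points = tip; the legs are joined at the blunt tail), lying on the bench left or right of the rest (not the ones by the far left edge); 123 mm long, 12 mm wide, 9 mm high as it lies, on bench or in the rest alike. Origin at the middle of its length and width, on its underside; z up, -y along its length towards the working tip.
- black_tweezers_tip (a point): working-tip end of it, 61.5 mm along its -y, 4.5 mm above its underside
- black_tweezers_tail (a point): its other end, 61.5 mm along its +y, 4.5 mm above its underside
- vacuum_pen: vacuum pick-up pen, light barrel with black nose and thin metal needle (= tip), lying on the bench left or right of the rest (not the ones by the far left edge); 154 mm long, 10 mm wide, 14 mm high as it lies, on bench or in the rest alike. Origin at the middle of its length and width, on its underside; z up, -y along its length towards the working tip.
- vacuum_pen_tip (a point): working-tip end of it, 77 mm along its -y, 7 mm above its underside
- vacuum_pen_tail (a point): its other end, 77 mm along its +y, 7 mm above its underside
- felt_marker: white felt marker with black cap (cap end = tip), lying in the rest the right way round from the start; 134 mm long, 10 mm wide, 14 mm high as it lies, on bench or in the rest alike. Origin at the middle of its length and width, on its underside; z up, -y along its length towards the working tip.
- felt_marker_tip (a point): working-tip end of it, 67 mm along its -y, 7 mm above its underside
- felt_marker_tail (a point): its other end, 67 mm along its +y, 7 mm above its underside
- gold_package: small loose gold electronic package 29 x 48 x 16 mm, a bystander; origin under its centre
- carrier_board: loose grey carrier board 92 x 49 x 12 mm, a bystander; origin under its centre
There are look-alikes about, which are no part of the job. What is shaped like the felt_marker but red is not meant.

How it is judged (in metres and radians):
At the end, for the whole second after the job is handed in: All four tools lie at rest in the rest's notches: in its frame each tip is beyond x = +43 mm, the other end beyond x = -43 mm, both ends (mid-thickness) 20 to 34.5 mm above its underside and within 92 mm of its middle in y (x of each of steel_tweezers_tip, black_tweezers_tip, vacuum_pen_tip, felt_marker_tip in the frame of tool_rest above 0.043 m and x of each of steel_tweezers_tail, black_tweezers_tail, vacuum_pen_tail, felt_marker_tail in the frame of tool_rest below -0.043 m and z of steel_tweezers_tip in the frame of tool_rest between 0.02 and 0.0345 m and y of steel_tweezers_tip in the frame of tool_rest between -0.092 and 0.092 m and z of steel_tweezers_tail in the frame of tool_rest between 0.02 and 0.0345 m and y of steel_tweezers_tail in the frame of tool_rest between -0.092 and 0.092 m and linear speed of each of steel_tweezers, black_tweezers, vacuum_pen, felt_marker below 0.02 m/s and z of black_tweezers_tip in the frame of tool_rest between 0.02 and 0.0345 m and y of black_tweezers_tip in the frame of tool_rest between -0.092 and 0.092 m and z of black_tweezers_tail in the frame of tool_rest between 0.02 and 0.0345 m and y of black_tweezers_tail in the frame of tool_rest between -0.092 and 0.092 m and z of vacuum_pen_tip in the frame of tool_rest between 0.02 and 0.0345 m and y of vacuum_pen_tip in the frame of tool_rest between -0.092 and 0.092 m and z of vacuum_pen_tail in the frame of tool_rest between 0.02 and 0.0345 m and y of vacuum_pen_tail in the frame of tool_rest between -0.092 and 0.092 m and z of felt_marker_tip in the frame of tool_rest between 0.02 and 0.0345 m and y of felt_marker_tip in the frame of tool_rest between -0.092 and 0.092 m and z of felt_marker_tail in the frame of tool_rest between 0.02 and 0.0345 m and y of felt_marker_tail in the frame of tool_rest between -0.092 and 0.092 m); the robot touches nothing.
It fails at once if the gold package is pushed more than 30 mm (distance of gold_package from where it was at the start of the episode above 0.03 m).
It fails at once if the carrier board is pushed more than 30 mm (distance of carrier_board from where it was at the start of the episode above 0.03 m).
It also fails if it takes over 72 s, if anything falls off the work surface, if the arm or the gripper's body presses on something with over 40 N, if the wrist force passes 120 N, or if a joint passes its speed limit or range.

## Robot

A 6-joint arm with a two-finger parallel gripper is mounted at the origin on a cart in front of the work surface, level with it; the furniture and walls round the work are solid. World frame = base frame: x ahead of the robot, y to its left, z up, the work surface at z = 0. Lengths are in m, angles in degrees, forces in N, time in s.
With the tool pointing down it reaches from about 0.4 to 0.825 m from the base axis. Payload 7 kg.
Tool frame: the origin (TCP) lies at the centre of the arm's flange, where the gripper is bolted on; the fingertips stand 178 mm ahead of it and the grasp point (between the pads) lies 159 mm ahead of it; z points along the fingers, y is the line along which they close (so a half turn about z gives the same grasp; the last joint's range is limited). The gripper opens to 88 mm and grips with 3 to 60 N. Pads are 19 mm wide; open, the fingers measure 130 mm over their backs; the gripper's body (78 mm by 193 mm) begins 47 mm behind the grasp point.
Start: joints at [-58.379, 20.546, 0.682, 0, -70.136, -16.507], TCP at [0.176, -0.652, 0.405] pointing down, gripper open.
Joint ranges: [-176.03, 176.03], [-82.01, 121.73], [-58.28, 71.71], [-173.87, 95.51], [-174.79, -0.11], [-173.66, 173.66]. Speed limits (degrees/s): [136.94, 136.94, 172.46, 180, 180, 180].

## Interface

Orientations are given as [roll, pitch, yaw] about the fixed x, y, z axes, in that order (R = Rz(yaw) Ry(pitch) Rx(roll)).
In Python, from plant import telemetry, snapshot, workorder, nets gives the robot as it stands.
- The arm moves only by the shell command python3 -m creep 'ROWS'. ROWS is JSON, a list that holds one entry, the list of rows, each a list of 5 numbers: the shift along the tool's x, y, z normalised to -1 to 1, where 1 is 0.2 m, then the turn about the tool's z normalised to -1 to 1, where 1 is pi/2 rad, then the opening, from 0 (shut) to 1 (fully open). In form: [[[x, y, z, spin, hand], ...]]. A call has 1 to 8 rows; each row shifts and turns the commanded pose from where the row before left it, along the tool's axes as they then stand; what a row does not reach is not made up. A row lasts 1/12 s, in which the tool goes at most 41.7 mm and 7.16 degrees, less where a joint would pass 70% of its speed; a pose out of reach is approached as far as the arm can. A call with a number of a shift or a turn outside -1 to 1 is refused whole. A call with a gripper value outside its range is refused whole. The fingers move at their own pace and stop on an object; the grip force is fixed at half the most. Time passes only in rows, so rows that do not move let the fingers close. It gives the time, the measured TCP pose, the force, the opening and the grip force at its end, in the units of the state.
- telemetry.get_obs(): the state, without advancing time (a new reading comes with each control period).
- snapshot(name): name is "scene" or "side" or "wrist"; returns a dict with "frame" (384x512x3 uint8, red, green, blue), "fx", "fy", "cx", "cy" (pixels), "rvec" (rotation vector, rad) and "tvec" (3), from world to camera coordinates, as OpenCV has them; the wrist camera has in their place "mount" (4x4, takes a point from camera to tool coordinates, whose origin is the TCP and whose axes are the flange's). Camera axes: x right, y down, z forward; pixel columns grow to the right and rows downward; lengths in m; the calibration is good to about 2 mm. A picture is of the moment at which its call begins: read the wrist's pose just before it. There is no depth.
- workorder.close_job(): hands the job in; it is judged then, once.
Trained networks look in a picture, given as the dict that the camera call returned (one of the last four; its "shot" number tells which), for a name from the list of things; names that differ only in an ending like _2 or _b are one class to them, and where a whole thing is asked for, a point or a joint stands for the part that bears it (a point fixed in the world has none). Each returns a list of dicts, best first, with "confidence" (0 to 1); they miss things now and then, are a little off and sometimes report something else, mostly with a low value. They report only what shows in the picture. A call takes as long as a camera call. They do not tell look-alikes from the thing itself.
- nets.find_in(picture, query): "uv" ([column, row] in pixels, amid what is visible of it).
- nets.masks_of(picture, query): "region" (384x512 bool, what is visible of it) and "uv" ([column, row] in pixels, amid what is visible of it).
- nets.landmark_of(picture, query): "uv" ([column, row] in pixels: a listed point, or the origin of a listed thing).
The state is a dict: "clock": time; "joint_pos": joint angles; "qvel": joint speeds; "tau": joint torques, N m; "tool_pos": TCP position; "orientation": TCP orientation; "force": force on the tool from outside, world axes, zero at the start; "moment": the same for the moment, N m; "opening": finger opening in m; "gripper_force": force on a finger pad.
Only numpy, scipy, OpenCV 4.12 (cv2) and the standard library are available. Lean on these libraries where they do the work, as an engineer would, in place of code of your own. Each camera call takes 0.05 s, during which the arm holds its last target. There are 200 camera calls.

## Working session

There is one attempt and no reset: what is moved stays moved. The work goes in short steps, Python scripts to look and compute and a shell command to move; the robot and the scene stay as the last step left them, time stands still between calls to the robot, and variables do not carry over. Pictures are saved under pics/ and viewed, at most 10 in all, crops included, and the job is handed in when it is done.

```bash
mkdir -p pics; ls; python3 - <<'E'
from plant import telemetry, snapshot, nets
import cv2
print(telemetry.get_obs())
for n in ["scene","side"]:
    s=snapshot(n); cv2.imwrite(f"pics/{n}0.png",cv2.resize(s["frame"][:,:,::-1],(800,600),interpolation=cv2.INTER_CUBIC))
    print(n,s["fx"],s["cx"],s["cy"],s["rvec"],s["tvec"])
E
```

```text
pics
{'clock': 0.0, 'joint_pos': array([-5.83770554e+01,  2.05908964e+01,  6.33628823e-01, -1.96670090e-02,
       -7.01362792e+01, -1.65055581e+01]), 'qvel': array([ 0.00297295, -0.00100566,  0.02072902, -0.07511245,  0.02636405,
       -0.01887507]), 'tau': array([ 7.59967352e-04, -5.82717168e+01,  2.93048912e+01,  6.99686229e+00,
        6.63730607e-03, -1.76099911e-04]), 'tool_pos': array([ 0.17596787, -0.65145437,  0.40372885]), 'orientation': array([ 1.79905055e+02, -8.85352515e-03, -1.64889304e+02]), 'force': array([-0.05207392,  0.49547076,  0.14066124]), 'moment': array([-0.03448043,  0.03685387, -0.01503622]), 'gripper_force': 0.0, 'opening': 0.0872789991662384}
scene 491.53032195342655 247.00677899612919 191.01320306464794 [ 0.74978839 -2.69739158  1.00390964] [0.5358497  0.17319094 1.17910661]
side 486.3845989060136 258.1844490888244 195.2930195360441 [ 2.2222884  -0.03469698  0.0257647 ] [-0.55623086  0.11146986  1.31896783]
```

View pics/scene0.png

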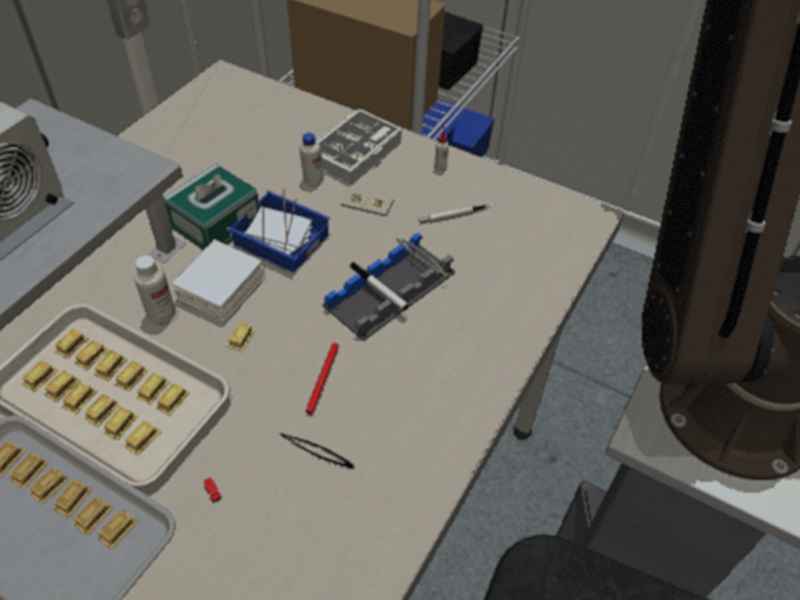

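View pics/side0.png

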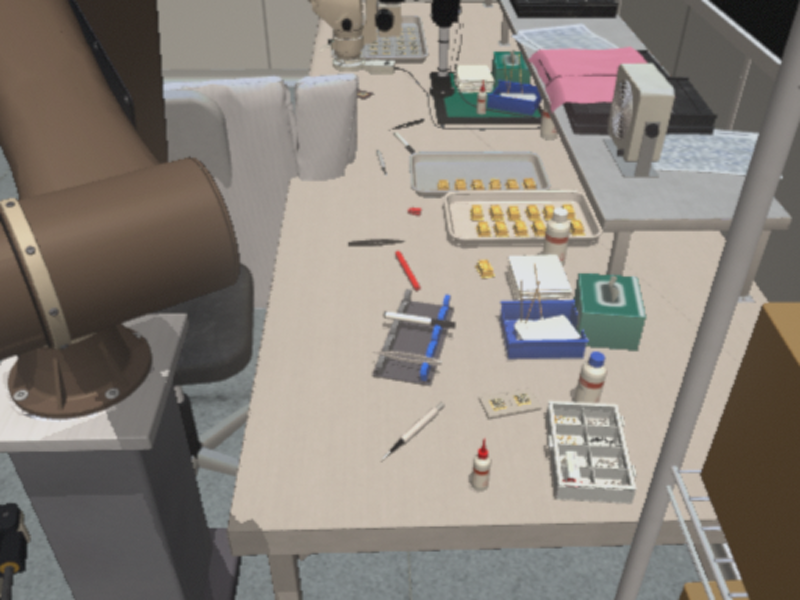

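The scene view (800x600 px) shows the rest at (390,285), with the marker at (378,285) and the steel tweezers at (425,255). The vacuum pen is at (455,213), the black tweezers at (317,450), a red marker look-alike at (322,378), the gold package at (240,335) and the carrier board at (367,203). In the side view, other look-alike tools lie by the far left edge at (405,125)-(380,160). The candidates near the rest fit the description.

```bash
cat > h.py <<'E'
import numpy as np, cv2
from scipy.spatial.transform import Rotation as Rn
from plant import telemetry, snapshot, nets
def cam(s,o=None):
    if "mount" in s:
        T=np.eye(4); T[:3,:3]=Rn.from_euler("xyz",o["orientation"],degrees=True).as_matrix(); T[:3,3]=o["tool_pos"]
        W=T@np.array(s["mount"]); return W[:3,:3],W[:3,3]
    R=cv2.Rodrigues(np.array(s["rvec"]))[0]; return R.T,-R.T@np.array(s["tvec"]).ravel()
def onz(s,uv,z,o=None):
    R,c=cam(s,o); d=R@np.array([(uv[0]-s["cx"])/s["fx"],(uv[1]-s["cy"])/s["fy"],1]); return c+d*(z-c[2])/d[2]
def shot(n):
    o=telemetry.get_obs(); return snapshot(n),o
def proj(s,p,o=None):
    R,c=cam(s,o); q=R.T@(np.asarray(p)-c); return [s["fx"]*q[0]/q[2]+s["cx"],s["fy"]*q[1]/q[2]+s["cy"]]
E
python3 - <<'E'
from h import *
np.set_printoptions(precision=4,suppress=True)
Z={"steel_tweezers_tip":.0265,"steel_tweezers_tail":.0265,"black_tweezers_tip":.0045,"black_tweezers_tail":.0045,"vacuum_pen_tip":.007,"vacuum_pen_tail":.007,"felt_marker_tip":.029,"felt_marker_tail":.029,"tool_rest":0,"gold_package":0,"carrier_board":0}
for n in ["scene","side"]:
    s,o=shot(n)
    for k,z in Z.items():
        print(n,k,[(np.round(d["uv"]),round(d["confidence"],2),onz(s,d["uv"],z)[:2]) for d in nets.landmark_of(s,k)[:3]])
    f=s["frame"][:,:,::-1]
    if n=="scene": a=f[260:310,170:240];b=f[125:150,260:320];c=f[145:220,200:300]
    else: a=f[145:165,215:270];b=f[250:300,240:290];c=f[180:250,235:300]
    g=lambda x:cv2.copyMakeBorder(cv2.resize(x,None,fx=4,fy=4,interpolation=2)[:300,:400],0,300-min(300,4*x.shape[0]),0,400-min(400,4*x.shape[1]),0)
    row=np.vstack([g(a),g(c)]);row=np.hstack([row,np.vstack([g(b),g(b)*0])])
    cv2.imwrite(f"pics/crop_{n}.png",row)
E
```

```text
scene steel_tweezers_tip [(array([284., 174.]), 0.67, array([0.508 , 0.0002]))]
scene steel_tweezers_tail [(array([255., 153.]), 0.42, array([ 0.6158, -0.0281])), (array([247., 184.]), 0.39, array([0.5728, 0.0838]))]
scene black_tweezers_tip [(array([179., 279.]), 0.51, array([0.5686, 0.3987]))]
scene black_tweezers_tail [(array([226., 296.]), 0.46, array([0.4529, 0.3797]))]
scene vacuum_pen_tip [(array([317., 129.]), 0.73, array([ 0.5163, -0.2315]))]
scene vacuum_pen_tail []
scene felt_marker_tip [(array([197., 261.]), 0.73, array([0.5494, 0.3498])), (array([225., 169.]), 0.7, array([0.6511, 0.0713])), (array([228., 299.]), 0.4, array([0.4382, 0.3949]))]
scene felt_marker_tail [(array([294., 136.]), 0.7, array([ 0.5531, -0.1456])), (array([214., 218.]), 0.63, array([0.5859, 0.2237])), (array([259., 196.]), 0.6, array([0.5246, 0.1046]))]
scene tool_rest [(array([248., 181.]), 0.92, array([0.5885, 0.0537]))]
scene gold_package [(array([153., 220.]), 0.67, array([0.7265, 0.2913]))]
scene carrier_board [(array([236., 128.]), 0.91, array([ 0.7284, -0.1137]))]
side steel_tweezers_tip [(ar
[... 386 characters left out ...]
0.5, array([ 0.511 , -0.2135]))]
side vacuum_pen_tail [(array([237., 223.]), 0.66, array([0.4985, 0.0324])), (array([284., 258.]), 0.48, array([ 0.6181, -0.1071]))]
side felt_marker_tip [(array([290., 207.]), 0.73, array([0.6494, 0.0759])), (array([253., 162.]), 0.66, array([0.5516, 0.3073]))]
side felt_marker_tail [(array([244., 202.]), 0.61, array([0.5193, 0.1   ])), (array([266., 182.]), 0.61, array([0.5859, 0.196 ])), (array([265., 278.]), 0.28, array([ 0.5653, -0.1941]))]
side tool_rest [(array([266., 219.]), 0.85, array([0.582 , 0.0584]))]
side gold_package [(array([311., 174.]), 0.69, array([0.7368, 0.2802]))]
side carrier_board [(array([325., 259.]), 0.81, array([ 0.726 , -0.1081]))]
```

View pics/crop_scene.png

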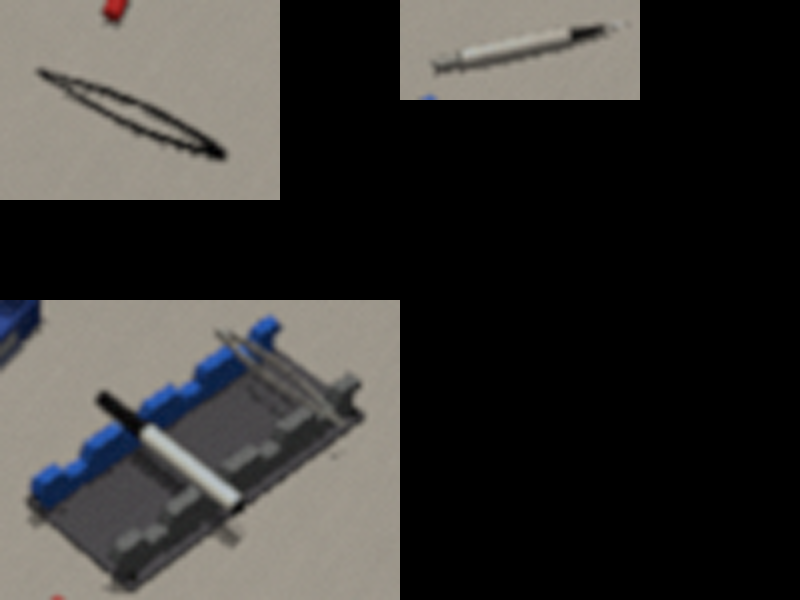

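The black tweezers' joined blunt tail is at scene px (226,298), so their points lie at the far end, (179,278). The pen's black nose and needle are at (317,130). The steel tweezers' points are over the grey rail. The nets agree on all of this. The arm now goes over the pen for a closer look.

```bash
python3 -m creep '[[[0,0,0,-0.071,1],[0,0,0,-0.071,1],[0,0,0,-0.071,1],[0,0,0,-0.071,1],[0,0,0,-0.071,1],[-0.1,0.007,0,0,0.5],[-0.194,0.014,0,0,0.5],[-0.194,0.014,0,0,0.5]]]' && python3 -m creep '[[[-0.194,0.014,0,0,0.5],[-0.194,0.014,0,0,0.5],[-0.194,0.014,0,0,0.5],[-0.194,0.014,0,0,0.5],[-0.194,0.014,0,0,0.5],[-0.194,0.014,0,0,0.5],[-0.194,0.014,0,0,0.5],[-0.194,0.014,0,0,0.5]]]' && python3 -m creep '[[[-0.194,0.014,0,0,0.5],[-0.194,0.014,0,0,0.5],[-0.194,0.014,0,0,0.5],[-0.194,0.014,0,0,0.5],[-0.15,0.012,0,0,0.5],[0,0,0,0,0.5],[0,0,0,0,0.5]]]'
python3 - <<'E'
from h import *
np.set_printoptions(precision=4,suppress=True)
s,o=shot("wrist"); print(o["joint_pos"],o["tool_pos"],o["orientation"],o["opening"]); print(s["mount"],s["fx"],s["cx"],s["cy"])
cv2.imwrite("pics/w1.png",s["frame"][:,:,::-1])
for k,z in {"vacuum_pen_tip":.007,"vacuum_pen_tail":.007,"steel_tweezers_tip":.0265,"steel_tweezers_tail":.0265,"tool_rest":0,"carrier_board":0,"felt_marker_tip":.029,"felt_marker_tail":.029}.items():
    print(k,[(np.round(d["uv"]),round(d["confidence"],2),onz(s,d["uv"],z,o)[:2]) for d in nets.landmark_of(s,k)[:3]])
E
```

```text
clock: 1.97
tool_pos: [0.2372, -0.5751, 0.404]
orientation: [180.0, 0.0, -133.1]
force: [1.6, 0.1, 0.4]
opening: 0.073
gripper_force: 0.0
clock: 2.63
tool_pos: [0.4332, -0.3312, 0.4051]
orientation: [-180.0, 0.0, -132.9]
force: [1.0, -0.3, -0.2]
opening: 0.0437
gripper_force: 0.0
clock: 3.22
tool_pos: [0.5495, -0.1866, 0.4044]
orientation: [180.0, -0.0, -132.8]
force: [-0.7, -0.2, -0.4]
opening: 0.0439
gripper_force: 0.0
[  0.5424  11.703  -11.6193  -0.001  -66.6966 -43.3209] [ 0.5495 -0.1866  0.4044] [ 179.9856   -0.0124 -132.7788] 0.04385207945820446
[[ 0.0005 -0.9562 -0.2929  0.0797]
 [ 1.      0.0006 -0.0003  0.0001]
 [ 0.0005 -0.2929  0.9562  0.0199]
 [ 0.      0.      0.      1.    ]] 282.0446432514217 258.2886383331269 193.95299387833856
vacuum_pen_tip [(array([262., 130.]), 0.81, array([ 0.5103, -0.2212])), (array([261., 188.]), 0.48, array([ 0.5652, -0.1636]))]
vacuum_pen_tail [(array([264., 241.]), 0.93, array([ 0.6171, -0.1015]))]
steel_tweezers_tip []
steel_tweezers_tail []
tool_rest []
carrier_board [(array([211., 285.]), 0.69, array([ 0.7328, -0.0994]))]
felt_marker_tip [(array([210., 283.]), 0.71, array([ 0.713 , -0.1124]))]
felt_marker_tail []
```

View pics/w1.png

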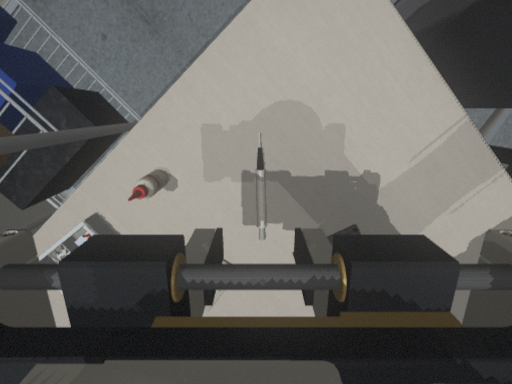

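Wrist view: the pen lies from its needle tip at (262,130) to its tail at (264,241), along the tool's x. It agrees with the scene camera. Descend and grip.

```bash
python3 -m creep '[[[-0.142,0.035,0.1,-0.012,0.5],[0,0,0.2,0,0.5],[0,0,0.2,0,0.5],[0,0,0.2,0,0.5],[0,0,0.2,0,0.5],[0,0,0.15,0,0.5],[0,0,0.07,0,0.5],[0,0,0,0,0.5]]]' && python3 -m creep '[[[0,0,0,0,0],[0,0,0,0,0],[0,0,0,0,0],[0,0,0,0,0],[0,0,0,0,0],[0,0,0,0,0]]]'
```

```text
clock: 4.33
tool_pos: [0.5619, -0.1627, 0.1796]
orientation: [179.9, -0.2, -131.8]
force: [0.9, 0.3, 0.9]
opening: 0.0441
gripper_force: 0.0
clock: 4.83
tool_pos: [0.5629, -0.1626, 0.1808]
orientation: [-180.0, 0.0, -131.9]
force: [-0.3, -0.2, 1.2]
opening: 0.0104
gripper_force: 30.0
```

```bash
python3 -m creep '[[[0,0,-0.1,0,0],[0,0,-0.2,0,0],[0,0,-0.18,-0.073,0],[0,0,-0.15,-0.073,0],[0,0,-0.15,-0.073,0],[0,0,-0.15,-0.073,0],[0,0,-0.1,-0.073,0],[0,0,-0.05,-0.073,0]]]' && python3 -m creep '[[[0,0,0,-0.073,0],[0,0,0,-0.073,0],[0,0,0,-0.073,0],[0,0,0,-0.073,0],[0,0,0,-0.073,0],[0,0,0,-0.073,0],[0,0,0,-0.073,0],[0,0,0,-0.073,0]]]' && python3 -m creep '[[[0,0,0,-0.073,0],[0,0,0,-0.073,0],[0,0,0,-0.073,0],[0,0,0,-0.073,0]]]' && python3 -m creep '[[[-0.048,-0.194,0,0,0],[-0.048,-0.194,0,0,0],[-0.048,-0.194,0,0,0],[-0.048,-0.194,0,0,0],[-0.048,-0.194,0,0,0],[0,0,0,0,0],[0,0,0,0,0]]]'
python3 - <<'E'
from h import *
np.set_printoptions(precision=4,suppress=True)
s,o=shot("wrist"); print(o["joint_pos"],o["tool_pos"],o["orientation"],o["opening"])
cv2.imwrite("pics/w2.png",s["frame"][:,:,::-1]); np.save("w2.npy",dict(s=s,o=o),allow_pickle=True)
for k,z in {"vacuum_pen_tip":o["tool_pos"][2]-.17,"vacuum_pen_tail":o["tool_pos"][2]-.17,"steel_tweezers_tip":.0265,"steel_tweezers_tail":.0265,"tool_rest":0,"carrier_board":0,"felt_marker_tip":.029,"felt_marker_tail":.029}.items():
    print(k,[(np.round(d["uv"]),round(d["confidence"],2),onz(s,d["uv"],z,o)[:2]) for d in nets.landmark_of(s,k)[:3]])
for n in ["wrist","scene","side"]:
    if n!="wrist": s,o=shot(n)
    h=cv2.cvtColor(s["frame"],cv2.COLOR_RGB2HSV); m=cv2.inRange(h,(105,120,40),(130,255,255))
    for d in nets.masks_of(s,"tool_rest")[:1]: m&=cv2.dilate(d["region"].astype(np.uint8)*255,np.ones((9,9)))
    ys,xs=np.nonzero(m); P=np.array([onz(s,(x,y),.034,o)[:2] for x,y in zip(xs,ys)],np.float32)
    c,wh,a=cv2.minAreaRect(P); print(n,len(P),c,wh,a)
E
```

```text
clock: 5.5
tool_pos: [0.5631, -0.1626, 0.4005]
orientation: [-179.7, -0.0, -92.1]
force: [-0.4, 0.4, -0.6]
opening: 0.0107
gripper_force: 30.0
clock: 6.17
tool_pos: [0.5626, -0.1625, 0.3966]
orientation: [-180.0, 0.0, -39.6]
force: [-0.2, 0.5, -0.9]
opening: 0.0106
gripper_force: 30.0
clock: 6.5
tool_pos: [0.5626, -0.1625, 0.3966]
orientation: [-180.0, 0.0, -13.3]
force: [0.4, 0.2, -0.5]
opening: 0.0105
gripper_force: 30.0
clock: 7.08
tool_pos: [0.5615, 0.0395, 0.3967]
orientation: [-180.0, 0.0, -13.4]
force: [-0.8, 0.7, 0.2]
opening: 0.0106
gripper_force: 30.0
[ 23.9381  10.3585 -14.3722  -0.0084 -65.2645  52.6838] [0.5615 0.0395 0.3967] [-179.991     0.0008  -13.3817] 0.010575279348620513
vacuum_pen_tip [(array([257., 115.]), 0.58, array([0.6355, 0.0227]))]
vacuum_pen_tail [(array([259., 115.]), 0.56, array([0.6354, 0.0214])), (array([215., 105.]), 0.21, array([0.6451, 0.0423]))]
steel_tweezers_tip [(array([293., 213.]), 0.66, array([0.4975, 0.0074])), (array([296., 166.]), 0.59, array([ 0.5588, -0.0087]))]
steel_tweezers_tail [(array([300., 112.]), 0.63, array([ 0.6221, -0.0263]))]
tool_rest [(array([236., 161.]), 0.7, array([0.5786, 0.0664]))]
carrier_board [(array([343.,   5.]), 0.93, array([ 0.7268, -0.1015]))]
felt_marker_tip [(array([214., 106.]), 0.95, array([0.6526, 0.0717])), (array([ 48., 222.]), 0.71, array([0.5611, 0.3266])), (array([259., 114.]), 0.66, array([0.632, 0.022]))]
felt_marker_tail [(array([214., 215.]), 0.76, array([0.5198, 0.1086])), (array([128., 176.]), 0.73, array([0.5963, 0.2009]))]
wrist 1351 (0.6173569560050964, 0.053133346140384674) (0.21921591460704803, 0.01119918841868639) 74.8779296875
scene 462 (0.6081412434577942, 0.060600414872169495) (0.22680315375328064, 0.02683199755847454) 74.77601623535156
side 174 (0.6138893365859985, 0.039433300495147705) (0.2352496087551117, 0.012390339747071266) 74.47758483886719
```

View pics/w2.png

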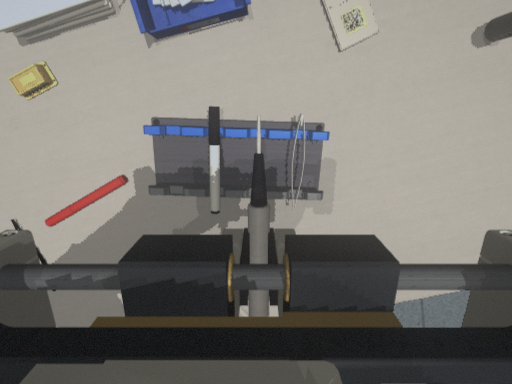

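The wrist view shows the blue rail at (145-328,133), the marker at (214,160), the steel tweezers at (298,165) and the held pen at x≈258. The rest centre comes out at about (0.581, 0.063) with yaw -15°, so notch pairs -26 and +78 are free. The pen goes into -26.

```bash
python3 -m creep '[[[0,0,0,0.019,0],[0.062,-0.009,0.15,0,0],[0,0,0.2,0,0],[0,0,0.2,0,0],[0,0,0.2,0,0],[0,0,0.13,0,0],[0,0,0.05,0,0],[0,0,0.03,0,0]]]' && python3 -m creep '[[[0,0,0,0,0],[0,0,0,0,0]]]'
```

```text
clock: 8.45
tool_pos: [0.5743, 0.036, 0.2036]
orientation: [179.9, 0.1, -15.3]
force: [0.4, 0.3, 0.4]
opening: 0.0107
gripper_force: 29.9
clock: 8.62
tool_pos: [0.5747, 0.036, 0.2055]
orientation: [-180.0, -0.1, -15.3]
force: [0.1, 0.5, 0.2]
opening: 0.0102
gripper_force: 29.9
```

```bash
python3 -m creep '[[[-0.006,-0.008,0.012,0,0],[0,0,0,0,0],[0,0,0,0,0.33],[0,0,0,0,0.33],[0,0,0,0,0.33],[0,0,0,0,0.33]]]' && python3 -m creep '[[[0,0,-0.1,0,0.33],[0,0,-0.2,0,0.33],[0,0,-0.2,0,0.33],[0,0,-0.2,0,0.33],[0,0,-0.2,0,0.33],[0,0,-0.1,0,0.33],[0,0,0,0,0.33]]]'
python3 - <<'E'
from h import *
np.set_printoptions(precision=4,suppress=True)
C=np.array([.5807,.063]);a=np.radians(-15.1);A=np.array([[np.cos(a),np.sin(a)],[-np.sin(a),np.cos(a)]])
s,o=shot("wrist"); print(o["tool_pos"],o["orientation"],o["opening"])
cv2.imwrite("pics/w3.png",s["frame"][:,:,::-1])
for k,z in {"vacuum_pen_tip":.029,"vacuum_pen_tail":.029,"steel_tweezers_tip":.0265,"steel_tweezers_tail":.0265,"felt_marker_tip":.029,"felt_marker_tail":.029}.items():
    for d in nets.landmark_of(s,k)[:3]:
        w=onz(s,d["uv"],z,o)[:2]; print(k,np.round(d["uv"]),round(d["confidence"],2),w,A@(w-C))
h=cv2.cvtColor(s["frame"],cv2.COLOR_RGB2HSV); m=cv2.inRange(h,(105,120,40),(130,255,255))
m&=cv2.dilate(nets.masks_of(s,"tool_rest")[0]["region"].astype(np.uint8)*255,np.ones((9,9)))
ys,xs=np.nonzero(m); P=np.array([onz(s,(x,y),.034,o)[:2] for x,y in zip(xs,ys)],np.float32)
print(cv2.minAreaRect(P))
E
```

```text
clock: 9.12
tool_pos: [0.5735, 0.0377, 0.2025]
orientation: [-180.0, -0.0, -15.3]
force: [0.2, -0.9, -0.6]
opening: 0.0277
gripper_force: 0.0
clock: 9.7
tool_pos: [0.5744, 0.0377, 0.4086]
orientation: [-179.7, -0.5, -15.3]
force: [1.0, 0.5, -0.2]
opening: 0.0285
gripper_force: 0.0
[0.5744 0.0377 0.4086] [-179.7273   -0.4894  -15.2689] 0.028469866764065606
vacuum_pen_tip [261. 115.] 0.77 [0.6455 0.0168] [ 0.0746 -0.0278]
vacuum_pen_tail [259. 228.] 0.87 [0.5009 0.0586] [-0.0759 -0.025 ]
steel_tweezers_tip [295. 220.] 0.53 [0.4982 0.0076] [-0.0652 -0.075 ]
steel_tweezers_tail [299. 124.] 0.67 [ 0.6222 -0.0267] [ 0.0635 -0.0758]
steel_tweezers_tail [293. 221.] 0.45 [0.4972 0.01  ] [-0.0668 -0.073 ]
felt_marker_tip [218. 120.] 0.88 [0.6534 0.0695] [0.0685 0.0252]
felt_marker_tip [ 64. 234.] 0.73 [0.5624 0.3229] [-0.0853  0.2462]
felt_marker_tip [ 52. 266.] 0.55 [0.5207 0.363 ] [-0.1361  0.274 ]
felt_marker_tail [134. 186.] 0.91 [0.6018 0.2025] [-0.016   0.1402]
felt_marker_tail [222. 225.] 0.74 [0.5189 0.1066] [-0.0711  0.026 ]
felt_marker_tail [259. 174.] 0.3 [0.5741 0.0386] [ 0.     -0.0253]
((0.6171708703041077, 0.053395964205265045), (0.21923105418682098, 0.011170065961778164), 74.78496551513672)
```

View pics/w3.png

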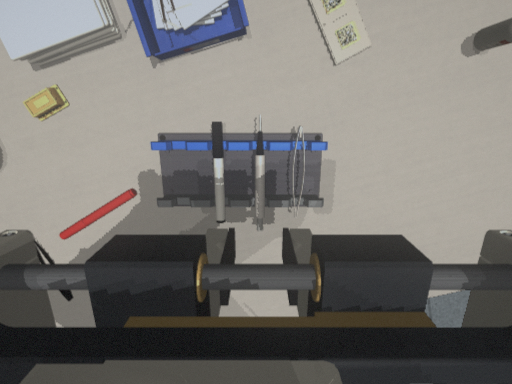

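The pen is seated at y≈-26 mm and centred, with its tip over the blue rail at (261,115). Next I turn the steel tweezers, whose middle is at about (0.560,-0.010).

```bash
python3 -m creep '[[[-0.004,0.124,0,0,0.33],[-0.004,0.124,0.1,0,0.33],[0,0,0.2,0,0.33],[0,0,0.2,0,0.33],[0,0,0.2,0,0.33],[0,0,0.2,0,0.33],[0,0,0.1,0,0.33],[0,0,0.04,0,0.33]]]' && python3 -m creep '[[[0,0,0,0,0.33],[0,0,0,0,0.33]]]'
```

```text
clock: 10.77
tool_pos: [0.5571, -0.0103, 0.1899]
orientation: [179.8, 0.4, -15.3]
force: [-0.1, 0.4, 0.3]
opening: 0.0289
gripper_force: 0.0
clock: 10.93
tool_pos: [0.5594, -0.0096, 0.1947]
orientation: [180.0, -0.0, -15.3]
force: [0.2, 1.1, 1.3]
opening: 0.029
gripper_force: 0.0
```

```bash
python3 -m creep '[[[0,0,0.01,0,0],[0,0,0,0,0],[0,0,0,0,0],[0,0,0,0,0],[0,0,0,0,0]]]' && python3 -m creep '[[[0,0,-0.1,0,0],[0,0,-0.2,0,0],[0,0,-0.2,0.0769,0],[0,0,-0.1,0.0769,0],[0,0,0,0.0769,0],[0,0,0,0.0769,0],[0,0,0,0.0769,0],[0,0,0,0.0769,0]]]' && python3 -m creep '[[[0,0,0,0.0769,0],[0,0,0,0.0769,0],[0,0,0,0.0769,0],[0,0,0,0.0769,0],[0,0,0,0.0769,0],[0,0,0,0.0769,0],[0,0,0,0.0769,0],[0,0,0,0.0769,0]]]' && python3 -m creep '[[[0,0,0,0.0769,0],[0,0,0,0.0769,0],[0,0,0,0.0769,0],[0,0,0,0.0769,0],[0,0,0,0.0769,0],[0,0,0,0.0769,0],[0,0,0,0.0769,0],[0,0,0,0.0769,0]]]' && python3 -m creep '[[[0,0,0,0.0769,0],[0,0,0,0.0769,0],[0,0,0,0.0769,0],[0,0,0,0.0769,0],[0,0,0,0,0],[0,0,0,0,0]]]'
python3 - <<'E'
from h import *
np.set_printoptions(precision=4,suppress=True)
C=np.array([.5807,.063]);a=np.radians(-15.1);A=np.array([[np.cos(a),np.sin(a)],[-np.sin(a),np.cos(a)]])
s,o=shot("side"); print(A@(o["tool_pos"][:2]-C))
for k in ["steel_tweezers_tip","steel_tweezers_tail"]:
    for d in nets.landmark_of(s,k)[:3]:
        w=onz(s,d["uv"],o["tool_pos"][2]-.190+.0265,o)[:2]; print(k,np.round(d["uv"]),round(d["confidence"],2),w,A@(w-C))
E
```

```text
clock: 11.35
tool_pos: [0.5592, -0.0096, 0.1936]
orientation: [-179.9, -0.1, -15.3]
force: [-0.9, 1.0, 6.7]
opening: 0.0115
gripper_force: 30.0
clock: 12.02
tool_pos: [0.5586, -0.0098, 0.3129]
orientation: [-179.9, -0.0, -57.2]
force: [-0.8, -0.1, -0.9]
opening: 0.0119
gripper_force: 30.0
clock: 12.68
tool_pos: [0.5586, -0.0098, 0.3126]
orientation: [-180.0, 0.0, -112.5]
force: [0.2, 0.3, -0.1]
opening: 0.0116
gripper_force: 30.0
clock: 13.35
tool_pos: [0.5586, -0.0098, 0.3126]
orientation: [180.0, 0.0, -167.9]
force: [-0.6, -1.1, 0.4]
opening: 0.0114
gripper_force: 30.0
clock: 13.85
tool_pos: [0.5587, -0.0098, 0.3125]
orientation: [180.0, 0.0, 165.0]
force: [0.9, 0.9, 0.9]
opening: 0.0115
gripper_force: 30.0
[-0.0023 -0.076 ]
steel_tweezers_tip [282. 197.] 0.5 [ 0.6152 -0.0351] [ 0.0589 -0.0857]
steel_tweezers_tip [241. 154.] 0.17 [0.5133 0.1706] [-0.0931  0.0864]
```

```bash
python3 -m creep '[[[-0.01,-0.01,0.1,0,0],[0,0,0.2,0,0],[0,0,0.15,0,0],[0,0,0.08,0,0],[0,0,0.04,0,0],[0,0,0,0,0],[0,0,0,0,0]]]'
```

```text
clock: 14.58
tool_pos: [0.5607, -0.0121, 0.1987]
orientation: [-180.0, 0.0, 164.8]
force: [0.1, 0.3, 0.7]
opening: 0.0116
gripper_force: 30.0
```

```bash
python3 -m creep '[[[0,0,0.022,0,0],[0,0,0,0,0],[0,0,0,0,0.33],[0,0,0,0,0.33],[0,0,0,0,0.33],[0,0,0,0,0.33]]]' && python3 -m creep '[[[0,0,-0.1,0,0.33],[0,0,-0.2,0,0.33],[0,0,-0.2,0,0.33],[0,0,-0.2,0,0.33],[0,0,-0.2,0,0.33],[0,0,-0.1,0,0.33],[0,0,0,0,0.33]]]'
python3 -m creep '[[[0.063,0.19,0,0,0.5],[0.063,0.19,0,0,0.5],[0.063,0.19,0,0,0.5],[0.063,0.19,0,0,0.5],[0.063,0.19,0,0,0.5],[0.063,0.19,0,0,0.5],[0.063,0.19,0,0,0.5],[0.063,0.19,0,0,0.5]]]' && python3 -m creep '[[[0.063,0.19,0,0,0.5],[0.063,0.19,0,0,0.5],[0,0,0,0,0.5],[0,0,0,0,0.5]]]'
python3 - <<'E'
from h import *
np.set_printoptions(precision=4,suppress=True)
C=np.array([.5807,.063]);a=np.radians(-15.1);A=np.array([[np.cos(a),np.sin(a)],[-np.sin(a),np.cos(a)]])
for n in ["wrist","side"]:
  s,o=shot(n); print(o["tool_pos"],o["orientation"],o["joint_pos"])
  if n=="wrist": im=s["frame"]
  else: im=np.vstack([cv2.resize(im,(560,300)),cv2.resize(s["frame"][180:255,210:350],(560,300),interpolation=2)]); cv2.imwrite("pics/w4.png",im[:,:,::-1])
  for k,z in {"black_tweezers_tip":.0045,"black_tweezers_tail":.0045,"steel_tweezers_tip":.0265,"steel_tweezers_tail":.0265}.items():
    for d in nets.landmark_of(s,k)[:2]:
        w=onz(s,d["uv"],z,o)[:2]; print(n,k,np.round(d["uv"]),round(d["confidence"],2),w,A@(w-C))
E
```

```text
clock: 15.08
tool_pos: [0.5603, -0.0122, 0.1943]
orientation: [180.0, 0.0, 164.8]
force: [0.8, -0.5, -0.5]
opening: 0.0278
gripper_force: 0.0
clock: 15.67
tool_pos: [0.5612, -0.0122, 0.4001]
orientation: [179.8, 0.5, 164.8]
force: [0.7, 0.1, -0.4]
opening: 0.029
gripper_force: 0.0
clock: 16.33
tool_pos: [0.5423, 0.3095, 0.3938]
orientation: [-180.0, -0.0, 164.8]
force: [0.8, -0.4, -0.4]
opening: 0.0438
gripper_force: 0.0
clock: 16.67
tool_pos: [0.5379, 0.3897, 0.3925]
orientation: [-179.9, -0.1, 164.9]
force: [0.4, 0.2, 0.5]
opening: 0.0436
gripper_force: 0.0
[0.5379 0.3897 0.3925] [-179.9102   -0.053   164.9037] [  52.7008   20.       -1.7342   -0.0162  -68.369  -157.7911]
wrist black_tweezers_tip [270. 190.] 0.6 [0.5685 0.3963] [-0.0986  0.3186]
wrist black_tweezers_tail [239. 102.] 0.74 [0.4485 0.3875] [-0.2122  0.2789]
wrist black_tweezers_tail [ 48. 219.] 0.25 [0.5289 0.0843] [-0.0556  0.007 ]
wrist steel_tweezers_tip [ 63. 260.] 0.19 [0.5851 0.0962] [-0.0044  0.0332]
wrist steel_tweezers_tail [257. 153.] 0.45 [0.5114 0.3942] [-0.1531  0.3017]
[0.5388 0.3864 0.3941] [179.9905   0.004  164.6813] [  52.4615   19.7913   -1.828     0.0001  -68.3704 -157.7802]
side black_tweezers_tip [284. 233.] 0.68 [ 0.6261 -0.0075] [ 0.0622 -0.0563]
side black_tweezers_tip [257. 151.] 0.44 [0.5657 0.4153] [-0.1062  0.3362]
side black_tweezers_tail [220. 153.] 0.47 [0.4418 0.4012] [-0.2222  0.2903]
side steel_tweezers_tip [283. 231.] 0.57 [ 0.6214 -0.0257] [ 0.0624 -0.075 ]
side steel_tweezers_tail [237. 224.] 0.69 [0.4987 0.0059] [-0.0643 -0.0765]
side steel_tweezers_tail [235. 213.] 0.43 [0.4928 0.0549] [-0.0828 -0.0307]
```

View pics/w4.png

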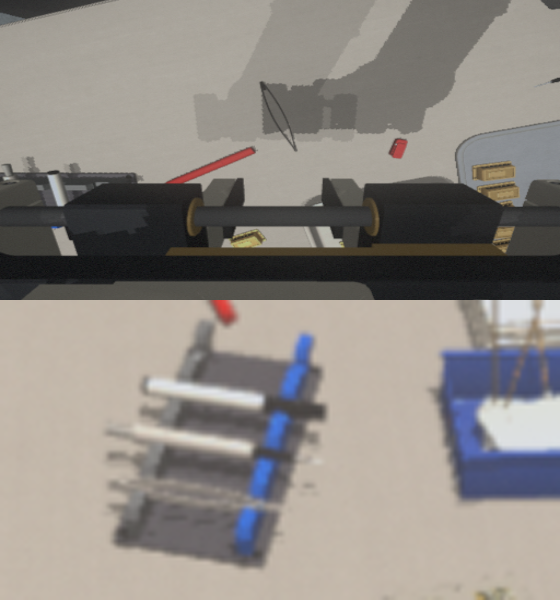

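The lower crop shows the steel tweezers turned, with their points now past the blue rail; the nets put their ends at rest x ±63 mm, y -76 mm. The upper view shows the black tweezers from tail (262,83) to parted points (295,150), middle at (0.5085,0.392) and angle about 4°. The points look nearer the fingers, in the +x direction.

```bash
python3 -m creep '[[[0,0,0,-0.073,0.5],[0,0,0,-0.073,0.5],[0,0,0,-0.073,0.5],[0.149,0.039,0.1,0,0.5],[0,0,0.2,0,0.5],[0,0,0.2,0,0.5],[0,0,0.2,0,0.5],[0,0,0.2,0,0.5]]]' && python3 -m creep '[[[0,0,0.1,0,0.5],[0,0,0,0,0.5],[0,0,0,0,0.5]]]'
```

```text
clock: 17.83
tool_pos: [0.5081, 0.3928, 0.2131]
orientation: [179.9, 0.1, -175.5]
force: [0.2, 0.7, -0.8]
opening: 0.0437
gripper_force: 0.0
clock: 18.08
tool_pos: [0.5084, 0.3928, 0.1933]
orientation: [-179.9, -0.1, -175.5]
force: [0.9, 0.4, 1.5]
opening: 0.0439
gripper_force: 0.0
```

Down to 0.180, then grip.

```bash
python3 -m creep '[[[0,0,0.067,0,0.5],[0,0,0,0,0.5],[0,0,0,0,0],[0,0,0,0,0],[0,0,0,0,0],[0,0,0,0,0],[0,0,0,0,0],[0,0,0,0,0]]]'
```

```text
clock: 18.75
tool_pos: [0.5084, 0.3931, 0.181]
orientation: [180.0, 0.0, -175.5]
force: [-1.0, -1.0, 3.3]
opening: 0.0114
gripper_force: 30.0
```

```bash
python3 -m creep '[[[0,0,-0.1,0,0],[0,0,-0.2,0,0],[0,0,-0.2,0.073,0],[0,0,-0.1,0.073,0],[0,0,0,0.073,0],[-0.111,-0.159,0,0,0],[-0.111,-0.159,0,0,0]]]' && python3 -m creep '[[[-0.111,-0.159,0,0,0],[-0.111,-0.159,0,0,0],[-0.111,-0.159,0,0,0],[-0.111,-0.159,0,0,0],[-0.111,-0.159,0,0,0],[0,0,0,0,0],[0,0,0,0,0]]]'
python3 - <<'E'
from h import *
np.set_printoptions(precision=4,suppress=True)
C=np.array([.5807,.063]);a=np.radians(-15.1);A=np.array([[np.cos(a),np.sin(a)],[-np.sin(a),np.cos(a)]])
for n in ["wrist","scene"]:
  s,o=shot(n); print(o["tool_pos"],o["orientation"],A@(o["tool_pos"][:2]-C))
  for k in ["black_tweezers_tip","black_tweezers_tail"]:
    for d in nets.landmark_of(s,k)[:2]:
        w=onz(s,d["uv"],o["tool_pos"][2]-.1755,o)[:2]; print(n,k,np.round(d["uv"]),round(d["confidence"],2),A@(w-C))
E
```

```text
clock: 19.33
tool_pos: [0.5341, 0.3206, 0.3011]
orientation: [179.9, 0.0, 164.9]
force: [-0.0, 0.1, -0.0]
opening: 0.0115
gripper_force: 30.0
clock: 19.92
tool_pos: [0.6001, 0.1352, 0.3004]
orientation: [-180.0, -0.0, 164.5]
force: [0.3, 0.1, 0.1]
opening: 0.0116
gripper_force: 30.0
[0.6001 0.1352 0.3004] [-179.9887   -0.0129  164.5374] [-0.0001  0.0747]
wrist black_tweezers_tail [259. 146.] 0.68 [-0.0594  0.0752]
[0.5995 0.138  0.3005] [179.995   -0.0015 164.774 ] [-0.0014  0.0773]
scene black_tweezers_tail [243. 179.] 0.65 [-0.0545  0.0747]
```

```bash
python3 -m creep '[[[0,0.003,0.1,0,0],[0,0,0.2,0,0],[0,0,0.1,0,0],[0,0,0.05,0,0],[0,0,0.03,0,0],[0,0,0,0,0],[0,0,0,0,0]]]'
```

```text
clock: 20.8
tool_pos: [0.6003, 0.1387, 0.2054]
orientation: [180.0, 0.1, 164.8]
force: [0.4, -0.5, -0.1]
opening: 0.0112
gripper_force: 30.0
```

```bash
python3 -m creep '[[[0,0,0.012,0,0],[0,0,0,0,0],[0,0,0,0,0.33],[0,0,0,0,0.33],[0,0,0,0,0.33],[0,0,0,0,0.33]]]' && python3 -m creep '[[[0,0,-0.1,0,0.33],[0,0,-0.2,0,0.33],[0,0,-0.2,0,0.33],[0,0,-0.2,0,0.33],[0,0,-0.2,0,0.33],[0.1,0,-0.1,0,0.33],[0,0,0,0,0.33],[0,0,0,0,0.33]]]'
python3 - <<'E'
from h import *
np.set_printoptions(precision=3,suppress=True)
C=np.array([.5807,.063]);a=np.radians(-15.1);A=np.array([[np.cos(a),np.sin(a)],[-np.sin(a),np.cos(a)]])
ims=[]
for n in ["scene","side","wrist"]:
  s,o=shot(n)
  if n!="wrist": ims.append(cv2.resize(s["frame"][140:220,190:300] if n=="scene" else s["frame"][175:255,225:335],(412,300),interpolation=2))
  for t in ["black_tweezers","vacuum_pen","steel_tweezers","felt_marker"]:
   for e in ["_tip","_tail"]:
    for d in nets.landmark_of(s,t+e)[:2]:
        w=onz(s,d["uv"],.029 if t[0] in "vf" else .0265,o)[:2]; print(n,t+e,round(d["confidence"],2),A@(w-C))
cv2.imwrite("pics/end.png",np.vstack(ims)[:,:,::-1])
E
```

```text
clock: 21.3
tool_pos: [0.5998, 0.1379, 0.2022]
orientation: [180.0, 0.0, 164.7]
force: [-0.3, 0.1, -0.2]
opening: 0.0278
gripper_force: 0.0
clock: 21.97
tool_pos: [0.58, 0.1433, 0.4041]
orientation: [179.8, 0.1, 164.8]
force: [1.0, 0.5, -1.0]
opening: 0.0289
gripper_force: 0.0
scene black_tweezers_tail 0.64 [ 0.073 -0.08 ]
scene black_tweezers_tail 0.58 [-0.06   0.077]
scene vacuum_pen_tip 0.63 [ 0.08  -0.035]
scene vacuum_pen_tail 0.59 [-0.083 -0.034]
scene steel_tweezers_tip 0.42 [ 0.064 -0.085]
scene steel_tweezers_tip 0.4 [-0.06   0.076]
scene steel_tweezers_tail 0.53 [-0.071 -0.082]
scene felt_marker_tip 0.67 [0.066 0.015]
scene felt_marker_tip 0.55 [-0.099  0.27 ]
scene felt_marker_tail 0.69 [-0.044  0.161]
scene felt_marker_tail 0.47 [-0.062  0.022]
side black_tweezers_tip 0.47 [0.063 0.094]
side black_tweezers_tail 0.66 [-0.071  0.089]
side vacuum_pen_tip 0.65 [ 0.069 -0.028]
side steel_tweezers_tip 0.49 [ 0.061 -0.084]
side steel_tweezers_tail 0.46 [-0.063 -0.078]
side felt_marker_tip 0.55 [-0.06   0.077]
side felt_marker_tip 0.54 [-0.096  0.225]
side felt_marker_tail 0.53 [-0.076  0.027]
side felt_marker_tail 0.48 [-0.019  0.124]
wrist black_tweezers_tip 0.55 [0.063 0.076]
wrist black_tweezers_tail 0.75 [-0.058  0.078]
wrist vacuum_pen_tail 0.67 [-0.076 -0.022]
wrist vacuum_pen_tail 0.45 [-0.002 -0.075]
wrist steel_tweezers_tip 0.78 [ 0.062 -0.081]
wrist steel_tweezers_tail 0.86 [-0.064 -0.081]
wrist felt_marker_tip 0.78 [0.065 0.025]
wrist felt_marker_tip 0.59 [-0.095  0.255]
wrist felt_marker_tail 0.89 [-0.061  0.03 ]
wrist felt_marker_tail 0.59 [-0.037  0.148]
```

View pics/end.png

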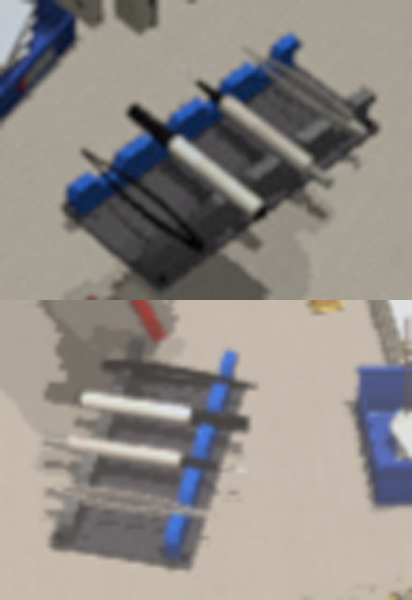

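Both crops show all four tools, each in its own notch pair: black tweezers, marker, pen and steel tweezers. Every tip reaches past the blue rail, and the measured ends are within limits. Handing in.

```bash
python3 -c "
from plant import workorder; print(workorder.close_job())"
```

```text
the job is handed in; nothing more can be done
None
```

The job is handed in: by the final camera check all four tools lie in their own notch pairs with tips past the blue rail; the hand-in returned no verdict.

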